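Offer up the green cabinet's flap door to its hinge for the pin

TASK

Rehang the green cabinet's flap door: first turn the black lock collar on top of the cabinet clockwise until its white pointer is at the red locked mark, clamping the fixed hinge leaf. Then lift the green door by its black handle and hold it level in front of the cabinet, its steel knuckle gently between the two fixed knuckles so that the pin holes line up. Finish while still holding it motionless there, collar still locked, jug, pot, pump can and funnel left where they stand.

Things in the scene. Friction and masses are not known exactly. Their poses are not given: they have to be found in the camera images.
- cabinet: Fixed green plastic cabinet, 180 deep (x), 220 wide (y), 150 high, open front facing its -x. Origin: centre of its underside, z up. On top, from the front edge 88 back, a 3 mm thick steel hinge leaf; at the back of the top a 7 mm hinge pin in clips, 10 high, not needed yet. Two fixed steel knuckles stick out in front of the front's upper edge (see fixed_hole).
- fixed_hole (a point): Middle of the gap between the two fixed knuckles, on their hole axis: (-104, 0, 140) mm in the cabinet frame, 14 in front of the front face (the door knuckle clears the face by 3); cabinet axes (hole axis along y). Knuckles: outer diameter 22, hole 12, each 25 long, from 18 to 43 either side of this point, so the gap is 36 wide, open above, below and in front.
- collar (a joint): Captive black knurled ring on the cabinet top, 48 diameter, from 153 to 187 above the work surface; grip it across its diameter from above at any yaw. Rad, grows clockwise seen from above. 0 = loose; 1.4 = stop, where its white pointer faces cabinet -x at the red locked mark; locked above 1.28. Friction 0.06 N m; stays where left.
- collar_top (a point): Centre of the collar's upper face, on its vertical axis: (-20, 0, 187) mm in the cabinet frame; does not turn with the collar. A steel post of 14 diameter sticks 11 mm out above it.
- door: Loose green flap door, 0.28 kg, lying face up. Plate 110 (x) by 180 (y) by 8. Origin: centre of the plate's underside, z up. In the middle a black upright bar handle, 16 thick (x), 56 long (y), from 8 to 50 above the underside; balance point near it. Latch knob, 22 wide, to 25 high, at (-38, 62). A knuckle at the +x edge. When hung, door +x points as cabinet +x.
- door_hole (a point): Centre of the door's knuckle, on its hole axis: (71, 0, 11) mm in the door frame, door axes. The knuckle is steel, 22 outer diameter, 30 long along door y, hole 12 diameter; its lowest point is level with the door's underside.
- jug: Aluminium jug, 96 diameter, 140 high, handle at its +y; origin at the centre of its underside. Leave alone.
- pot: Ceramic pot, 110 diameter, 75 high, with two dark handles reaching about 90 from its middle; origin at the centre of its underside. Leave alone.
- pump_can: Steel pump can, 84 diameter, about 170 high with its spout; origin at the centre of its underside. Leave alone.
- funnel: White funnel standing mouth down, 120 diameter, 110 high; origin at the centre of its underside. Leave alone.
Not all that is in view belongs to the job. There is more than one size of the door; the job needs the smallest.

How it is judged (in metres and radians):
On the way, in this order (a step that is already met when the one before it is completed fails the run):
1. the lock collar is turned to its locked mark while the door is still down (value of joint collar above 1.28 rad and height (world z) of door below 0.02 m), for 0.2 s.
2. the door is lifted in the gripper (height (world z) of door above 0.05 m and contact force between the fingers and door above 1 N), for 0.1 s.
3. the door's knuckle is between the fixed knuckles with the holes in line (x of door_hole in the frame of fixed_hole between -0.0035 and 0.0035 m and z of door_hole in the frame of fixed_hole between -0.0035 and 0.0035 m and y of door_hole in the frame of fixed_hole between -0.005 and 0.005 m and angle between the y axis of door and the y axis of cabinet, either way round below 0.1 rad and angle between door's own z axis and vertical below 0.12 rad), for 0.2 s.
At the end, for the whole second after the job is handed in: Collar above 1.28 rad; gripper still holds the door (over 1 N), at rest in front of the cabinet; its hole within 3.5 mm fore-aft and in height and 5 mm along the axis of the fixed holes, axes parallel within 0.1 rad, door level within 0.12 rad, pressing the cabinet under 10 N (all of step 3 and value of joint collar above 1.28 rad and x of door in the frame of cabinet below -0.15 m and contact force between the fingers and door above 1 N and contact force between door and cabinet below 10 N and linear speed of door below 0.02 m/s); the arm keeps its last pose, push and grip.
It fails at once if a bystander is moved more than 30 mm (distance of any of jug, pot, pump_can, funnel from where it was at the start of the episode above 0.03 m).
It fails at once if a bystander is tipped (angle between any of jug, pot, pump_can, funnel's own z axis and vertical above 0.4 rad).
It fails at once if the door is forced against the cabinet (over 25 N) (contact force between door and cabinet above 25 N).
It also fails if it takes over 64 s, if anything falls off the work surface, if the arm or the gripper's body presses on something with over 40 N, if the wrist force passes 120 N, or if a joint passes its speed limit or range.

ROBOT

A 6-joint arm with a two-finger parallel gripper is mounted at the origin on the work surface. World frame = base frame: x ahead of the robot, y to its left, z up, the work surface at z = 0. Lengths are in mm, angles in degrees, forces in N, time in s.
With the tool pointing down it reaches from about 350 to 850 mm from the base axis. Payload 8.1 kg.
Tool frame: the origin (TCP) lies at the very end of the fingers, on their centre line; the grasp point (between the pads) lies r.tcp_to_grasp behind it (r.tcp_to_grasp is the distance from the TCP to the grasp point, in mm); z points along the fingers, y is the line along which they close (so a half turn about z gives the same grasp; the last joint's range is limited). The gripper opens to 85 mm and grips with 20 to 120 N. Pads are 22 mm wide; open, the fingers measure 114 mm over their backs; the gripper's body (76 mm by 85 mm) begins 54 mm behind the grasp point. The pads swing forward as they close: fully open they stand 13 mm farther back than shut.
Start: joints at [70.164, 7.471, 85.268, -0, 87.261, -4.893], TCP at [154.69, 579.721, 231.292] pointing down, gripper open.
Joint ranges: [-169.43, 169.43], [-51.17, 129.36], [1.28, 143.12], [-76.62, 256.62], [0, 156.53], [-152.29, 152.29]. Speed limits (degrees/s): [136.94, 136.94, 159.86, 180, 180, 180].

INTERFACE

Orientations are given as [roll, pitch, yaw] about the fixed x, y, z axes, in that order (R = Rz(yaw) Ry(pitch) Rx(roll)).
In Python, from bench import r gives the robot as it stands.
- The arm moves only by the shell command python3 -m handwheel 'ROWS' [OPENING] [FORCE]. ROWS is JSON, a list of rows, each a list of 4 numbers: the shift along the tool's x, y, z in m, then the turn about the tool's z in degrees. A call has 1 to 10 rows; each row shifts and turns the commanded pose from where the row before left it, along the tool's axes as they then stand; what a row does not reach is not made up. A row lasts 1/10 s, in which the tool goes at most 50 mm and 8.59 degrees, less where a joint would pass 70% of its speed; a pose out of reach is approached as far as the arm can. A call is refused whole if a number of a shift passes 0.05 or a number of a turn 8.59, either way. A call with a gripper value outside its range is refused whole. OPENING is the finger opening in m, from 0 to 0.0854, set as the call begins (- or left out, the last holds). The fingers move at their own pace and stop on an object; FORCE is the grip in N (left out, the last holds). Time passes only in rows, so rows that do not move let the fingers close. It gives the time, the measured TCP pose, the force, the opening and the grip force at its end, in the units of the state.
- r.sense(): the state, without advancing time (a new reading comes with each control period).
- r.snapshot(name): name is "scene" or "top" or "wrist"; returns the picture (480x640x3 uint8, red, green, blue); there is no depth.
- r.camera_params(name): a dict with "fx", "fy", "cx", "cy" (pixels), "R" (3x3) and "t" (3): a world point X has camera coordinates R X + t; the wrist camera has in their place "mount" (4x4, takes a point from camera to tool coordinates, whose origin is the TCP and whose axes are the flange's). Camera axes: x right, y down, z forward; pixel columns grow to the right and rows downward; lengths in mm; the calibration is good to about 2 mm. A picture is of the moment at which its call begins: read the wrist's pose just before it. camera_params takes no time and is no camera call.
- r.hand_in(): hands the job in; it is judged then, once.
The state is a dict: "time": time; "joint_pos": joint angles; "qd": joint speeds; "joint_efforts": joint torques, N m; "tool_pos": TCP position; "tcp_rot": TCP orientation; "ft_force": force on the tool from outside, world axes, zero at the start; "wrist_torque": the same for the moment, N m; "finger_gap": finger opening in mm; "grip_force": force on a finger pad.
Only numpy, scipy, OpenCV 4.12 (cv2) and the standard library are available. Lean on these libraries where they do the work, as an engineer would, in place of code of your own. Each camera call takes 0.05 s, during which the arm holds its last target. There are 200 camera calls.

## Working session

There is one attempt and no reset: what is moved stays moved. The work goes in short steps, Python scripts to look and compute and a shell command to move; the robot and the scene stay as the last step left them, time stands still between calls to the robot, and variables do not carry over. Pictures are saved under pics/ and viewed, at most 10 in all, crops included, and the job is handed in when it is done.

```bash
ls; mkdir -p pics; python3 - <<'E'
from bench import r
import cv2
s=r.sense(); print(s, r.tcp_to_grasp)
for n in("scene","top"):
    im=r.snapshot(n); cv2.imwrite(f"pics/{n}0.png",im[:,:,::-1])
    p=r.camera_params(n); print(n,p)
print(r.camera_params("wrist"))
E
```

```text
pics
{'time': 0.0, 'joint_pos': array([ 7.01631123e+01,  7.51544369e+00,  8.53308939e+01, -1.85687359e-03,
        8.72604363e+01, -4.89370594e+00]), 'qd': array([ 0.02643328, -0.01052261,  0.08068407, -0.02253654,  0.00443845,
       -0.02565938]), 'joint_efforts': array([ 2.05521996e-03, -5.69403327e+01, -5.00555921e+01, -5.46157150e-05,
        1.48147711e-02, -2.16307552e-05]), 'tool_pos': array([154.52364585, 579.18519329, 230.2254505 ]), 'tcp_rot': array([-1.79893457e+02, -7.26078505e-03,  1.65056902e+02]), 'ft_force': array([ 0.32398851, -0.20599434, -0.20288204]), 'wrist_torque': array([-0.01857508, -0.03940169, -0.03830958]), 'grip_force': 0.0, 'finger_gap': 85.61739809222499} 18.700000000000003
scene {'fx': 486.0028913877316, 'fy': 486.0028913877316, 'cx': 329.7479486577135, 'cy': 248.97871975062444, 'R': array([[ 0.22288253,  0.97468844,  0.01748749],
       [ 0.67229373, -0.14069395, -0.72679182],
       [-0.70593521,  0.17374593, -0.68663515]]), 't': array([-202.58168507, -191.52254533, 1533.61763086])}
top {'fx': 565.1605015194671, 'fy': 565.1605015194671, 'cx': 316.7892817606145, 'cy': 237.5684659493277, 'R': array([[ 0.00250922, -0.99980033, -0.01982423],
       [-0.99940393, -0.00182467, -0.03447402],
       [ 0.03443096,  0.01989892, -0.99920896]]), 't': array([ 103.51208131,  433.603289  , 1541.82381624])}
{'fx': 380.18512584607686, 'fy': 380.18512584607686, 'cx': 319.4883324389532, 'cy': 239.78456754934157, 'mount': array([[ 1.26097293e-04, -9.60497242e-01, -2.78289477e-01,
         7.12469632e+01],
       [ 9.99999692e-01,  3.36812651e-04, -7.09370581e-04,
        -9.26879513e-01],
       [ 7.75079903e-04, -2.78289302e-01,  9.60496988e-01,
        -1.42123382e+02],
       [ 0.00000000e+00,  0.00000000e+00,  0.00000000e+00,
         1.00000000e+00]])}
```

View pics/top0.png

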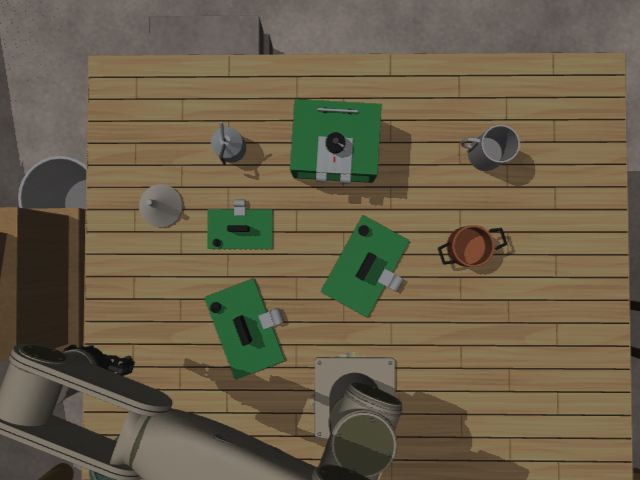

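View pics/scene0.png

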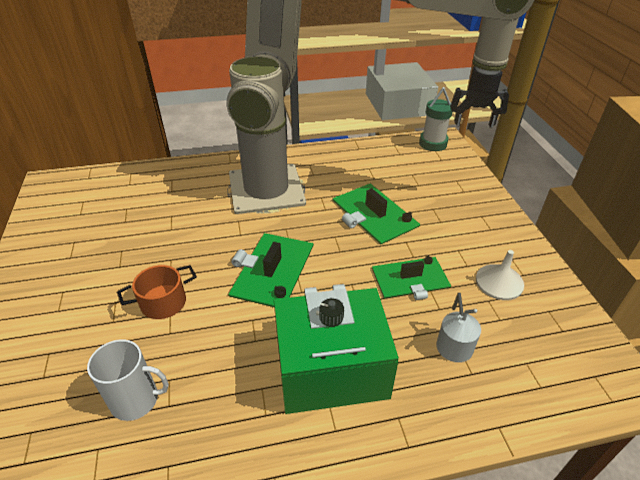

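Top view: there are three green doors, at (240,229), (366,266) and (245,328). The one at (240,229) measures about 66x40 px, or 180x110 mm, so it's the smallest and matches the stated size. The cabinet is at (336,140), with the collar at about (336,143). The bystanders are the can (229,145), funnel (161,206), pot (471,246) and jug (497,147). Next I'll confirm with a crop and measure.

```bash
cat > h.py <<'E'
import numpy as np, cv2
from bench import r
from scipy.spatial.transform import Rotation as Ro
def ray(n,uv,s=None):
    p=r.camera_params(n); d=np.array([(uv[0]-p['cx'])/p['fx'],(uv[1]-p['cy'])/p['fy'],1.])
    if n=='wrist':
        M=p['mount']; W=Ro.from_euler('xyz',s['tcp_rot'],degrees=True).as_matrix()
        return W@M[:3,3]+s['tool_pos'], W@M[:3,:3]@d
    return -p['R'].T@p['t'], p['R'].T@d
def at(n,uv,z,s=None):
    o,d=ray(n,uv,s); return o+d*(z-o[2])/d[2]
E
python3 - <<'E'
from h import *
im=cv2.imread("pics/top0.png")
hsv=cv2.cvtColor(im,cv2.COLOR_BGR2HSV)
m=cv2.inRange(hsv,(50,100,40),(80,255,255))
cs,_=cv2.findContours(m,cv2.RETR_EXTERNAL,cv2.CHAIN_APPROX_NONE)
for c in cs:
    if cv2.contourArea(c)<500: continue
    R=cv2.minAreaRect(c); b=cv2.boxPoints(R)
    P=np.array([at('top',q,8)[:2] for q in b]); e=[np.linalg.norm(P[i]-P[i-1]) for i in range(4)]
    print(np.round(R[0]),'ctr',P.mean(0).round(1),'edges',np.round(e[:2]),'dir',[np.degrees(np.arctan2(*(P[i]-P[i-1])[::-1])).round(1) for i in range(2)])
print('collar',at('top',(336,143),187))
print('knuckles',at('top',(321,177),151),at('top',(347,178),151))
c=cv2.resize(im[90:270,200:410],None,fx=3.3,fy=3.3,interpolation=cv2.INTER_CUBIC); cv2.imwrite('pics/crop1.png',c)
E
```

```text
[244. 329.] ctr [184.4 303.2] edges [241. 147.] dir [np.float64(21.4), np.float64(-69.1)]
[365. 266.] ctr [356.9 -26.3] edges [148. 241.] dir [np.float64(61.2), np.float64(-29.0)]
[240. 228.] ctr [458.1 317.5] edges [108. 180.] dir [np.float64(0.5), np.float64(-90.0)]
[335. 140.] ctr [702.1  54.5] edges [242. 219.] dir [np.float64(86.7), np.float64(-3.0)]
collar [658.15076542  54.60241307 187.        ]
knuckles [579.97961594  91.46664471 151.        ] [577.45152466  26.52882099 151.        ]
```

View pics/crop1.png

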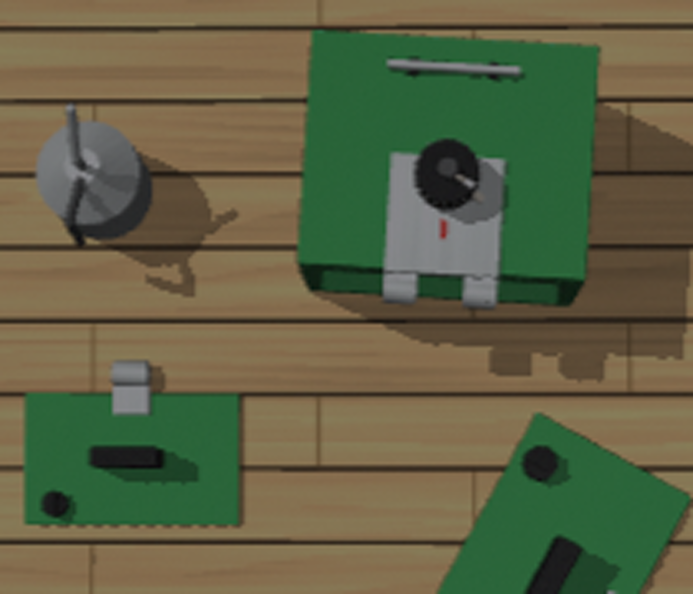

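The crop confirms it: the smallest door is at top-view (240,229), with its knuckle toward +x and yaw about 0. The collar pointer aims lower right and needs about 60° clockwise to reach the red mark. I'll move over the collar.

```bash
python3 -m handwheel '[[-0.031,-0.019,-0.008,0],[-0.031,-0.019,-0.008,0],[-0.031,-0.019,-0.008,0],[-0.031,-0.019,-0.008,0],[-0.031,-0.019,-0.008,0],[-0.031,-0.019,-0.008,0],[-0.031,-0.019,-0.008,0],[-0.031,-0.019,-0.008,0],[-0.031,-0.019,-0.008,0],[-0.031,-0.019,0,0]]' 0.085 60
python3 -m handwheel '[[-0.031,-0.019,0,0],[-0.031,-0.019,0,0],[-0.031,-0.019,0,0],[-0.031,-0.019,0,0],[-0.031,-0.019,0,0],[-0.031,-0.019,0,0],[-0.031,-0.019,0,0],[-0.031,-0.019,0,0],[-0.031,-0.019,0,0],[-0.031,-0.019,0,0]]'
python3 -m handwheel '[[0,0,0,8.5],[0,0,0,8.5],[0,0,0,8.5],[0,0,0,8.5],[0,0,0,8.5],[0,0,0,8.5],[0,0,0,8.5],[0,0,0,8.5],[0,0,0,0],[0,0,0,0]]'
python3 - <<'E'
from h import *
s=r.sense(); im=r.snapshot('wrist'); print(s['tool_pos'],s['tcp_rot'],s['time'])
cv2.imwrite('pics/w1.png',im[:,:,::-1])
import pickle; pickle.dump(s,open('w1.pkl','wb'))
E
```

```text
time: 1.1
tool_pos: [406.3, 315.2, 304.4]
tcp_rot: [179.9, 0.1, 165.1]
ft_force: [1.0, 0.1, 0.1]
finger_gap: 85.0
grip_force: 0.0
time: 2.1
tool_pos: [656.4, 51.5, 302.6]
tcp_rot: [-180.0, -0.1, 165.1]
ft_force: [0.2, 1.0, 0.1]
finger_gap: 85.3
grip_force: 0.0
time: 3.1
tool_pos: [655.6, 52.7, 302.8]
tcp_rot: [-180.0, -0.0, 97.3]
ft_force: [-0.0, -0.0, 0.1]
finger_gap: 85.0
grip_force: 0.0
[655.59762006  52.73187903 302.84016202] [-1.79958189e+02 -6.12046987e-03  9.73195826e+01] 3.1
```

View pics/w1.png

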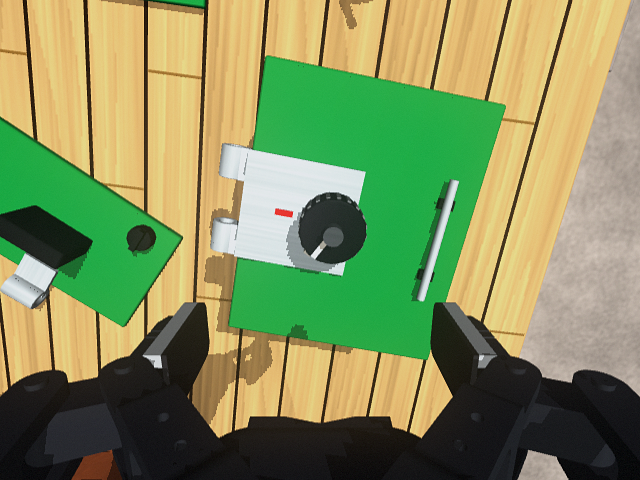

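Wrist view: the collar post top is at (333,236), and the pointer tip is at about (316,256). The cabinet top corners are (267,56), (505,105), (428,359) and (230,326), and the fixed knuckles are at (235,161) and (225,236).

```bash
python3 - <<'E'
from h import *
import pickle; s=pickle.load(open('w1.pkl','rb'))
im=cv2.imread('pics/w1.png'); hsv=cv2.cvtColor(im,cv2.COLOR_BGR2HSV)
A=lambda uv,z:at('wrist',uv,z,s)[:2]
post=A((333,236),198); print('post',post.round(1))
tip=A((313,259),187); d=tip-post; print('pointer ang',np.degrees(np.arctan2(d[1],d[0])),np.linalg.norm(d))
m=cv2.inRange(hsv,(50,100,60),(80,255,255)); m[:,:190]=0
cs,_=cv2.findContours(m,cv2.RETR_EXTERNAL,cv2.CHAIN_APPROX_NONE); c=max(cs,key=cv2.contourArea)
q=cv2.approxPolyDP(cv2.convexHull(c),8,True)[:,0]; P=np.array([A(v,150) for v in q]); print(q.tolist(),P.round(1).tolist())
# edges lines: fit back, left & right sides
cor=[(267,56),(505,105),(428,359),(230,326)]; C=np.array([A(v,150) for v in cor]); print(C.round(1).tolist())
print('ctr',C.mean(0),'edges',[np.linalg.norm(C[i]-C[i-1]).round(1) for i in range(4)],[np.degrees(np.arctan2(*(C[i]-C[i-1])[::-1])).round(1) for i in range(4)])
c=cv2.resize(im[130:290,190:390],None,fx=4,fy=3.75,interpolation=cv2.INTER_CUBIC)
c=cv2.resize(im[130:280,190:390],None,fx=4,fy=4,interpolation=cv2.INTER_CUBIC); cv2.imwrite('pics/crop2.png',c)
E
```

```text
post [663.5  54.7]
pointer ang -116.96286151833168 24.481130596252104
[[266, 56], [505, 106], [426, 359], [228, 325]] [[601.6, 166.7], [778.2, 155.6], [764.4, -60.3], [587.8, -49.3]]
[[602.3, 166.8], [778.0, 156.3], [766.2, -60.1], [589.6, -50.0]]
ctr [684.03177705  53.26295935] edges [np.float64(217.2), np.float64(176.0), np.float64(216.7), np.float64(176.9)] [np.float64(86.6), np.float64(-3.4), np.float64(-93.1), np.float64(176.7)]
```

View pics/crop2.png

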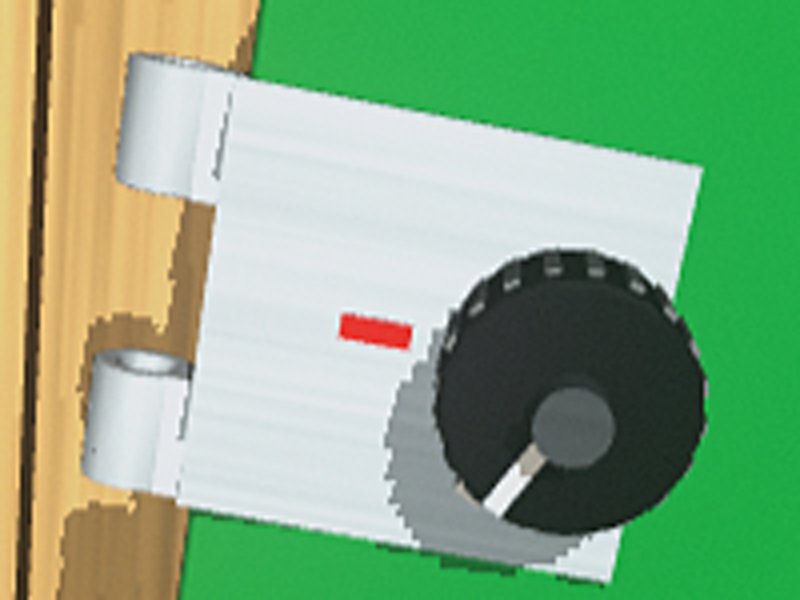

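Two measures agree: the cabinet origin is about (683.5, 53.5) with yaw −3.3°. The pointer is about 66° short of the stop. I'll descend over the collar and grip.

```bash
python3 -m handwheel '[[0.001,0.008,0.04,0],[0,0,0.03,0],[0,0,0.03,0],[0,0,0.02,0],[0,0,0.015,0],[0,0,0.01,0],[0,0,0,0],[0,0,0,0],[0,0,0,0]]' && python3 -m handwheel '[[0,0,0,0],[0,0,0,0],[0,0,0,0],[0,0,0,0],[0,0,0,0],[0,0,0,0],[0,0,0,0],[0,0,0,0]]' 0.04 50
```

```text
time: 4.05
tool_pos: [664.5, 54.7, 160.1]
tcp_rot: [179.8, 0.0, 97.1]
ft_force: [-0.1, 0.8, 0.1]
finger_gap: 85.1
grip_force: 0.0
time: 4.85
tool_pos: [664.3, 54.7, 159.3]
tcp_rot: [179.9, 0.0, 97.1]
ft_force: [1.9, 0.8, 6.3]
finger_gap: 46.7
grip_force: 52.9
```

```bash
python3 -m handwheel '[[0,0,0,8],[0,0,0,8],[0,0,0,8],[0,0,0,8],[0,0,0,8],[0,0,0,8],[0,0,0,8],[0,0,0,6],[0,0,0,2],[0,0,0,0]]' && python3 -m handwheel '[[0,0,0,2],[0,0,0,2],[0,0,0,0],[0,0,0,0]]'; python3 -c "
from bench import r;print(r.sense()['wrist_torque'])"
```

```text
time: 5.85
tool_pos: [664.1, 54.9, 159.3]
tcp_rot: [179.9, -0.1, 33.1]
ft_force: [1.3, 0.1, 5.5]
finger_gap: 46.7
grip_force: 53.3
time: 6.25
tool_pos: [663.6, 54.6, 159.2]
tcp_rot: [180.0, -0.0, 29.1]
ft_force: [-0.7, -0.9, 7.9]
finger_gap: 46.5
grip_force: 53.6
[-0.16420648  0.27340809  0.9770333 ]
```

The wrist torque has risen to about 1 N·m, so the collar is at its stop. I'll release, rise, turn back and look.

```bash
python3 -m handwheel '[[0,0,0,0],[0,0,0,0],[0,0,0,0],[0,0,0,0],[0,0,0,0],[0,0,0,0]]' 0.085 && python3 -m handwheel '[[0,0,-0.03,0],[0,0,-0.04,0],[0,0,-0.04,-8],[0,0,-0.031,-8],[0,0,0,-8],[0,0,0,-8],[0,0,0,-8],[0,0,0,-8],[0,0,0,-8],[0,0,0,-8]]'
python3 - <<'E'
from h import *
s=r.sense(); im=r.snapshot('wrist'); print(s['tool_pos'],s['tcp_rot'],s['time'])
im=im[:,:,::-1]; cv2.imwrite('pics/w2.png',im)
import pickle; pickle.dump(s,open('w2.pkl','wb'))
cv2.imwrite('pics/crop3.png',cv2.resize(im[130:280,190:390],None,fx=4,fy=4,interpolation=cv2.INTER_CUBIC))
E
```

```text
time: 6.85
tool_pos: [663.5, 54.7, 158.2]
tcp_rot: [-180.0, 0.0, 29.1]
ft_force: [-1.2, 0.2, -0.1]
finger_gap: 85.2
grip_force: 0.0
time: 7.85
tool_pos: [663.5, 54.7, 299.3]
tcp_rot: [-180.0, -0.0, 93.4]
ft_force: [-0.6, 0.3, 0.3]
finger_gap: 84.7
grip_force: 0.0
[663.54505297  54.70191886 299.2724428 ] [-1.79997420e+02 -8.42178155e-04  9.33882472e+01] 7.85
```

View pics/crop3.png

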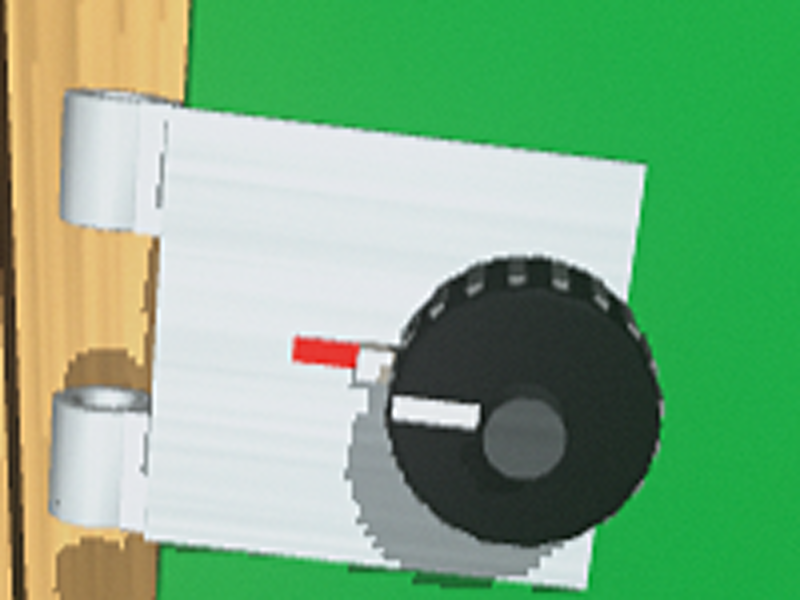

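The pointer now lines up with the red mark, so the collar is locked. Next, over the door.

```bash
python3 -m handwheel '[[0.0275,-0.019,0,0],[0.0275,-0.019,0,0],[0.0275,-0.019,0.01,0],[0.0275,-0.019,0.01,0],[0.0275,-0.019,0.015,0],[0.0275,-0.019,0.015,0],[0.0275,-0.019,0.015,0],[0.0275,-0.019,0.015,0],[0.0275,-0.019,0.01,0],[0.0275,-0.019,0.01,3.4]]' && python3 -m handwheel '[[0,0,0,0],[0,0,0,0],[0,0,0,0]]'
python3 - <<'E'
from h import *
import pickle
s=r.sense(); im=r.snapshot('wrist')[:,:,::-1].copy(); print(s['tool_pos'],s['tcp_rot'],s['time'])
cv2.imwrite('pics/w3.png',im); pickle.dump(s,open('w3.pkl','wb'))
hsv=cv2.cvtColor(im,cv2.COLOR_BGR2HSV)
m=cv2.inRange(hsv,(50,100,60),(80,255,255))
cs,_=cv2.findContours(m,cv2.RETR_EXTERNAL,cv2.CHAIN_APPROX_NONE)
for c in sorted(cs,key=cv2.contourArea)[::-1][:2]:
    R=cv2.minAreaRect(c); q=cv2.boxPoints(R); P=np.array([at('wrist',v,8,s)[:2] for v in q])
    print(q.round().tolist(),P.mean(0),[np.linalg.norm(P[i]-P[i-1]).round(1) for i in range(2)],[np.degrees(np.arctan2(*(P[i]-P[i-1])[::-1])).round(1) for i in range(2)])
s2=pickle.load(open('w2.pkl','rb'))
for uv in [(190+110/4,130+230/4),(190+100/4,130+393/4)]: print('knuckle inner',at('wrist',uv,148,s2).round(1))
print('post',at('wrist',(190+525/4,130+438/4),198,s2))
E
```

```text
time: 8.9
tool_pos: [458.1, 320.0, 198.8]
tcp_rot: [-180.0, 0.0, 89.5]
ft_force: [-0.4, 0.2, -0.0]
finger_gap: 84.7
grip_force: 0.0
time: 9.2
tool_pos: [460.0, 318.7, 199.9]
tcp_rot: [179.9, -0.0, 89.6]
ft_force: [1.1, -0.7, 0.4]
finger_gap: 85.2
grip_force: 0.0
[459.95598692 318.71606171 199.89348649] [ 1.79938853e+02 -5.18715397e-03  8.96002448e+01] 9.2
[[253.0, 109.0], [383.0, 108.0], [385.0, 304.0], [255.0, 306.0]] [458.74936662 315.6436777 ] [np.float64(179.3), np.float64(108.1)] [np.float64(87.4), np.float64(0.1)]
[[-65.0, 164.0], [110.0, 93.0], [176.0, 256.0], [1.0, 327.0]] [221.57259719 315.62364672] [np.float64(158.3), np.float64(169.8)] [np.float64(96.9), np.float64(19.3)]
knuckle inner [582.4  76.6 148. ]
knuckle inner [579.9  43.9 148. ]
post [663.94003939  54.11908348 198.        ]
```

View pics/w3.png

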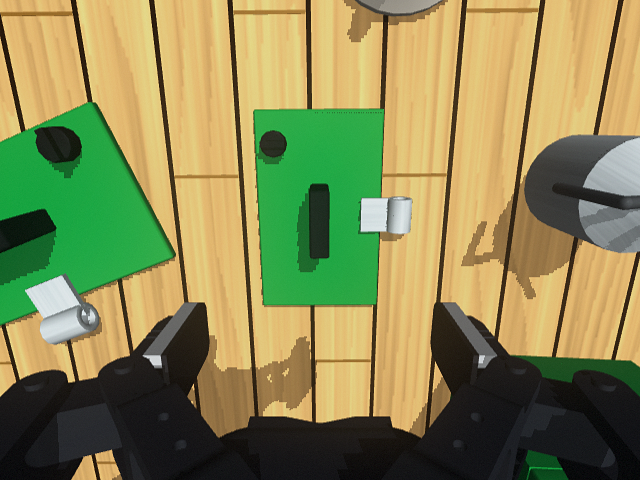

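Wrist view over the door: the handle spans (319,184) to (319,258), the knuckle is at (400,216) and the knob at (273,144). The plate corners are (254,109), (384,109), (377,304) and (264,305).

```bash
python3 - <<'E'
from h import *
import pickle
s=pickle.load(open('w3.pkl','rb')); A=lambda uv,z:at('wrist',uv,z,s)[:2].round(1)
C=np.array([A(v,8) for v in [(254,109.5),(384,109),(377,304),(264,305)]]); print(C.tolist(),C.mean(0))
im=cv2.imread('pics/w3.png').astype(int).sum(2)
for v in (200,215,230,245,255):
    x=[u for u in range(285,345) if im[v,u]<110]; print(v,x[0],x[-1],A(((x[0]+x[-1]+1)/2,v),50))
print(A((319,258),50),A((319,184),8),A((400,234),22),A((400,198),22))
print('knuckle right',A((411,215),11), A((389,215),22))
E
```

```text
[[405.3, 404.8], [513.5, 404.5], [514.0, 226.8], [405.1, 226.4]] [459.475 315.625]
200 309 328 [459.  335.9]
215 309 328 [458.9 324. ]
230 309 328 [458.8 311.9]
245 309 328 [458.7 299.4]
255 310 328 [459.1 290.9]
[458.6 288.4] [459.  342.5] [529.4 300.4] [527.7 332.1]
knuckle right [540.6 314.8] [519.  317.4]
```

```bash
python3 -m handwheel '[[-0.003,-0.001,0.04,0],[0,0,0.04,0],[0,0,0.04,0],[0,0,0.03,0],[0,0,0.015,0],[0,0,0.01,0],[0,0,0.01,0],[0,0,0,0],[0,0,0,0]]' 0.06 60 && python3 -m handwheel '[[0,0,0,0],[0,0,0,0],[0,0,0,0],[0,0,0,0],[0,0,0,0],[0,0,0,0],[0,0,0,0],[0,0,0,0]]' 0 60
```

```text
time: 10.15
tool_pos: [459.0, 316.6, 15.4]
tcp_rot: [179.9, -0.0, 89.7]
ft_force: [-0.1, 0.2, -0.1]
finger_gap: 60.2
grip_force: 0.0
time: 10.95
tool_pos: [458.8, 316.6, 15.2]
tcp_rot: [179.9, -0.0, 89.7]
ft_force: [-0.6, -0.7, 5.4]
finger_gap: 15.8
grip_force: 60.2
```

```bash
python3 -m handwheel '[[0,0,-0.004,0],[0,0,-0.01,0],[0,0,-0.015,0],[0,0,-0.02,0],[0,0,-0.02,0],[0,0,-0.02,0],[0,0,-0.02,0],[0,0,-0.015,0],[0,0,-0.005,0],[0,0,0,0]]' && python3 -m handwheel '[[-0.01,0,0,0],[-0.025,0,0,0],[-0.033,0,0,0],[-0.036,0,0,0],[-0.036,0,0,0],[-0.036,0,0,0],[-0.033,0,0,0],[-0.025,0,0,0],[-0.015,0,0,1],[-0.003,0,0,2]]' && python3 -m handwheel '[[0,0,0,0],[0,0,0,0],[0,0,0,0],[0,0,0,0]]'
python3 - <<'E'
from h import *
import pickle
s=r.sense(); im=r.snapshot('wrist')[:,:,::-1].copy(); print(s['tool_pos'],s['tcp_rot'],s['time'])
cv2.imwrite('pics/w4.png',im); pickle.dump(s,open('w4.pkl','wb'))
E
```

```text
time: 11.95
tool_pos: [458.6, 316.4, 144.4]
tcp_rot: [179.9, -0.1, 89.7]
ft_force: [0.5, 0.2, -3.7]
finger_gap: 15.4
grip_force: 58.9
time: 12.95
tool_pos: [455.4, 62.0, 141.9]
tcp_rot: [-179.9, 0.1, 86.4]
ft_force: [0.3, -0.2, -3.3]
finger_gap: 15.0
grip_force: 58.8
time: 13.35
tool_pos: [456.5, 64.8, 143.2]
tcp_rot: [-180.0, -0.0, 86.7]
ft_force: [0.1, 1.0, -4.0]
finger_gap: 15.3
grip_force: 58.8
[456.48458582  64.80734029 143.15663053] [-1.79984471e+02 -5.26981304e-03  8.67352558e+01] 13.35
```

View pics/w4.png

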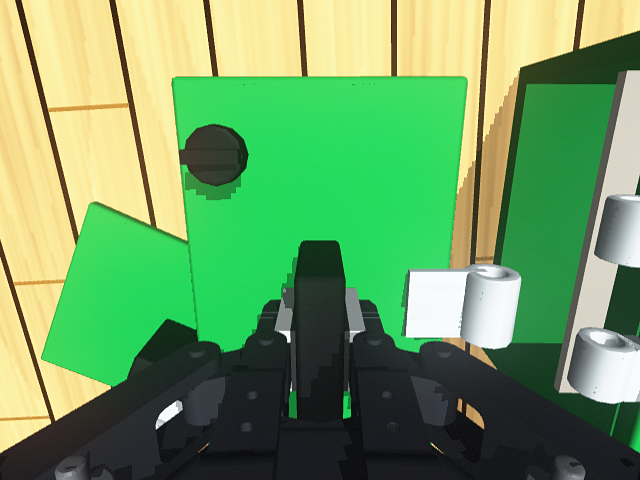

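The door hangs level in the gripper. Its knuckle is at (492,305) and the fixed knuckles are at (618,230) and (605,365). I'll close the distance, stop short, and look again.

```bash
python3 -m handwheel '[[0.003,0.005,-0.001,0],[0,0.01,0,0],[0,0.005,0,0],[0,0.002,0,0],[0,0,0,0],[0,0,0,0],[0,0,0,0]]'
python3 - <<'E'
from h import *
import pickle
s=r.sense(); im=r.snapshot('wrist')[:,:,::-1].copy(); print(s['tool_pos'],s['tcp_rot'],s['time'])
cv2.imwrite('pics/w5.png',im); pickle.dump(s,open('w5.pkl','wb'))
cv2.imwrite('pics/crop5.png',cv2.resize(im[170:420,400:640],None,fx=2.4,fy=2.4,interpolation=cv2.INTER_CUBIC))
# predicted pixels: inner ends of fixed knuckles / door knuckle ends, top line
p=r.camera_params('wrist');M=p['mount'];W=Ro.from_euler('xyz',s['tcp_rot'],degrees=True).as_matrix()
def px(X):
    c=M[:3,:3].T@(W.T@(np.array(X)-s['tool_pos'])-M[:3,3]); return np.round([((p['fx']*c[0]/c[2]+p['cx'])-400)*2.4,((p['fy']*c[1]/c[2]+p['cy'])-170)*2.4],1)
a=np.radians(-3.3);ex=np.array([np.cos(a),np.sin(a),0]);ey=np.array([-ex[1],ex[0],0])
F=np.array([580,60,140.]); D=s['tool_pos']+71*ex-.8*ey+np.array([0,0,-15.2+11])
for n,P,L in(('fixed',F,(43,18,-18,-43)),('door',D,(15,-15))):
    print(n,[px(P+ey*l+np.array([0,0,11])).tolist() for l in L],'front mid',[px(P+ey*l-ex*11).tolist() for l in L])
E
```

```text
time: 14.1
tool_pos: [478.5, 65.8, 144.2]
tcp_rot: [-180.0, 0.0, 86.7]
ft_force: [-0.4, -1.9, -3.0]
finger_gap: 15.3
grip_force: 58.9
[478.5072153   65.81641056 144.17935689] [-1.79980736e+02  4.86602218e-03  8.66550258e+01] 14.1
fixed [[486.3, 88.5], [453.4, 244.1], [411.4, 443.3], [385.2, 567.1]] front mid [[369.9, 75.1], [344.6, 220.7], [311.8, 408.6], [291.4, 526.2]]
door [[256.0, 266.6], [231.6, 432.0]] front mid [[161.3, 241.9], [143.3, 397.9]]
```

View pics/crop5.png

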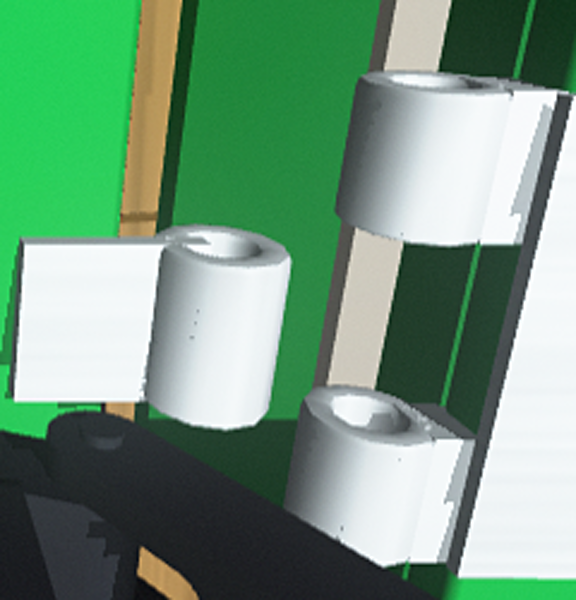

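The crop shows the door knuckle level with the gap: the upper inner end is at (450,244), the lower rim at (400,437), and the door ends are at (235,266) and (225,430). All are within a few px of my predictions. I'll check fore-aft from the silhouettes.

```bash
python3 - <<'E'
from h import *
import pickle
s=pickle.load(open('w5.pkl','rb'))
p=r.camera_params('wrist');M=p['mount'];W=Ro.from_euler('xyz',s['tcp_rot'],degrees=True).as_matrix()
def px(X):
    c=M[:3,:3].T@(W.T@(np.array(X)-s['tool_pos'])-M[:3,3]); return np.array([((p['fx']*c[0]/c[2]+p['cx'])-400)*2.4,((p['fy']*c[1]/c[2]+p['cy'])-170)*2.4])
a=np.radians(-3.3);ex=np.array([np.cos(a),np.sin(a),0]);ey=np.array([-ex[1],ex[0],0])
F=np.array([580,60,140.]); D=s['tool_pos']+71*ex-.8*ey+np.array([0,0,-4.2])
for n,P,L in(('fixed',F,(43,18,-18,-43)),('door',D,(15,-15))):
    for l in L:
        q=np.array([px(P+ey*l+11*(np.cos(t)*ex+np.sin(t)*np.array([0,0,1]))) for t in np.linspace(0,6.28,90)])
        i=[q[:,0].argmin(),q[:,0].argmax(),q[:,1].argmin(),q[:,1].argmax()]; print(n,l,'L R T B',q[i].round().tolist())
print('togo',F-D)
im=cv2.imread('pics/w5.png').sum(2) if 0 else cv2.cvtColor(cv2.imread('pics/w5.png'),cv2.COLOR_BGR2HSV)
m=((im[:,:,1]<40)&(im[:,:,2]>90)).astype(np.uint8)
for v in (215,225,240,250,300,310,320,330): # runs of steel in row
    x=np.flatnonzero(np.diff(np.r_[0,m[v,400:],0])); print(round((v-170)*2.4),(x*2.4).round().tolist())
E
```

```text
fixed 43 L R T B [[359.0, 69.0], [523.0, 83.0], [397.0, 64.0], [488.0, 88.0]]
fixed 18 L R T B [[335.0, 210.0], [489.0, 234.0], [372.0, 200.0], [455.0, 244.0]]
fixed -18 L R T B [[304.0, 395.0], [446.0, 427.0], [340.0, 378.0], [413.0, 443.0]]
fixed -43 L R T B [[284.0, 510.0], [419.0, 547.0], [319.0, 490.0], [386.0, 567.0]]
door 15 L R T B [[157.0, 233.0], [298.0, 253.0], [200.0, 220.0], [257.0, 267.0]]
door -15 L R T B [[140.0, 388.0], [272.0, 411.0], [181.0, 368.0], [233.0, 432.0]]
togo [ 3.06565669e+01 -9.30691188e-01  2.06431109e-02]
108 [377.0, 554.0, 569.0, 576.0]
132 [367.0, 550.0, 564.0, 576.0]
168 [358.0, 540.0, 554.0, 576.0]
192 [353.0, 535.0, 550.0, 576.0]
312 [19.0, 154.0, 156.0, 283.0, 338.0, 389.0, 521.0, 576.0]
336 [17.0, 151.0, 154.0, 278.0, 334.0, 384.0, 514.0, 576.0]
360 [17.0, 276.0, 331.0, 382.0, 509.0, 576.0]
384 [14.0, 271.0, 326.0, 377.0, 502.0, 576.0]
```

```bash
python3 -m handwheel '[[0.0006,0.005,0,0],[0,0.006,0,0],[0,0.006,0,0],[0,0.005,0,0],[0,0.004,0,0],[0,0.003,0,0],[0,0.002,0,0],[0,0,0,0],[0,0,0,0],[0,0,0,0]]'
python3 - <<'E'
from h import *
s=r.sense(); im=r.snapshot('wrist')[:,:,::-1].copy(); print(s['tool_pos'],s['tcp_rot'],s['time'],s['ft_force'])
cv2.imwrite('pics/w6.png',im)
cv2.imwrite('pics/crop6.png',cv2.resize(im[170:420,400:640],None,fx=2.4,fy=2.4,interpolation=cv2.INTER_CUBIC))
E
```

```text
time: 15.15
tool_pos: [509.6, 64.7, 144.3]
tcp_rot: [-180.0, 0.0, 86.7]
ft_force: [0.9, -0.4, -3.9]
finger_gap: 15.5
grip_force: 58.9
[509.5769426   64.67991741 144.29809842] [-1.79997031e+02  1.57281133e-04  8.66585897e+01] 15.15 [ 0.94529803 -0.40843315 -3.91486422]
```

View pics/crop6.png

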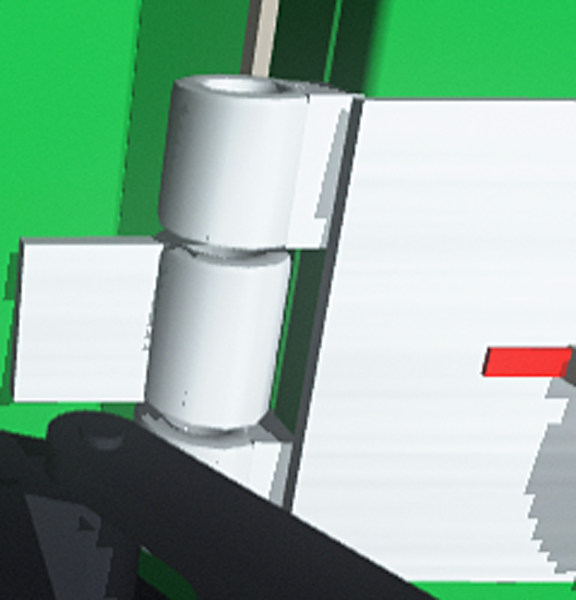

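The crop shows the door knuckle at (215,345), sitting between the two fixed knuckles with silhouettes in line. There's a small gap at each end, the wrist force is unchanged, so there's no contact, and the height comes out at 140.1. I'll let it settle and hand in.

```bash
python3 -m handwheel '[[0,0,0,0],[0,0,0,0],[0,0,0,0],[0,0,0,0],[0,0,0,0],[0,0,0,0]]' && python3 -c "
from bench import r
print(r.hand_in())"
```

```text
time: 15.8
tool_pos: [509.7, 64.7, 144.3]
tcp_rot: [180.0, 0.0, 86.7]
ft_force: [0.3, 0.7, -3.2]
finger_gap: 14.9
grip_force: 58.9
the job is handed in; nothing more can be done
None
```

I handed the job in at about 15.8 s: the collar is turned to its stop at the red mark, and the smallest door is held level and still with its knuckle between the fixed knuckles. By my measurements the holes line up within about 1 mm with no sign of contact, and I kept clear of the jug, pot, pump can and funnel; the judge's verdict was not shown.

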